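# Clamp a half-painted plaque in the screw vise

## Task

Slide the bare end of the half-painted wooden plaque into the little upright vise, flat on its bed, straight, centred and right home against the back stop, with the painted end sticking out towards you. Then turn the T-handle clockwise until you feel from its resistance that the jaw holds the plaque firmly, but do not overtighten it or the soft wood will be dented; let go and leave everything else on the bench where it is.

Things in the scene. Friction and masses are not known exactly. Their poses are not given: they have to be found in the camera images.
- plaque_center (a point): Half-painted bar of light wood, 150 x 34 x 14 mm (x, y, z), 75 g, flat on the bench; the point is its very centre, 7 mm up. The -x end (60 mm of black lacquer with an orange disc) is the painted end and roughly faces the robot at the start; the bare +x half goes into the vise. Pinch it across the 34 mm, e.g. 55 mm from the centre towards -x, clear of the vise head.
- painted_end (a point): Middle of the painted end face of the plaque, 75 mm from its centre towards -x, half-way up; axes as the plaque.
- vise: Upright screw vise, green, bolted down. Origin at bench height under the screw; x from the open front to the back, z up. Base plate x -100 to 100, y -60 to 60, 18 mm thick. Bed block x -45 to 45, y -30 to 30 mm, top at 47 mm. Plaque when home: centre at x -40, y 0, z 54 mm, its x along this x. Columns at x 62, y -29 and 29 mm.
- stop_face (a point): Foot of the front face of the steel back stop, at bed height: 35 mm behind the screw, 47 mm above the bench, axes as the vise. The stop is 52 mm wide and stands 10 mm above the bed. The bare end of the plaque must butt against it.
- screw_top (a point): Top of the brass collar on the vise head, on the screw axis, 138 mm above the bench, axes as the vise. The head spans x -28 to 79 mm, 104 to 130 mm above the bench. Below it hangs the rubber-faced moving jaw, x -25 to 30, y -25 to 25 mm; its face starts 17.5 to 24 mm above the bed (not measured).
- handle_grip (a point): Centre of the T-handle's wooden crossbar, on the screw axis, 172 mm above the bench. Bar 100 mm long (this x), 16 wide (y), 18 high, flat sides, 12 mm stem below with 25 mm free height. It turns about the vertical, stays at its height and stays where it is left. Clockwise from above lowers the jaw by 20 mm a turn. For its feel see screw.
- screw (a point): The vise screw where it leaves the head, on its axis, 104 mm above the bench. How it feels: it runs stiffly at about 0.45 N m. Once the jaw bears on the plaque, the torque to turn on climbs by about 1 N m per rad: 0.19 N m above running (60 N at the jaw) just holds, 0.3 above (95 N) is right, from 0.44 above (140 N) the wood dents. Its dry friction also acts when it stands still.
- pliers: Red-handled pliers, 150 mm long, 15 mm high, origin under the middle; not to be moved.
- glasses_case: Black case, 118 x 64 x 42 mm, origin under its centre; not to be moved.
- brooch: Small painted brooch, 63 x 46 x 10 mm, origin under its centre; not to be moved.
- pencil: Red pencil, 175 mm long, 8 mm thick, origin under its middle; not to be moved.
- paintbrush: Blue paintbrush, 190 mm long, 8 mm thick, origin under its middle; not to be moved.
- glue_jar: White jar with yellow cap, 56 mm across, 75 mm high, origin under its centre; not to be moved.
Not all that is in view belongs to the job. Of the things like the part that bears plaque_center, leave any that is red; of the rest the smaller one is meant.

How it is judged:
By the outcome, as a careful person would: the job done as asked, in the order asked, and still so for the second after the job is handed in, with the robot touching nothing.
It also fails if it takes over 72 s, if anything falls off the work surface, if the arm or the gripper's body presses on something with over 40 N, if the wrist force passes 120 N, or if a joint passes its speed limit or range.

## Robot

A 6-joint arm with a two-finger parallel gripper is mounted at the origin on the work surface. World frame = base frame: x ahead of the robot, y to its left, z up, the work surface at z = 0. Lengths are in m, angles in rad, forces in N, time in s.
With the tool pointing down it reaches from about 0.25 to 0.775 m from the base axis. Payload 4 kg.
Tool frame: the origin (TCP) lies midway between the tips of the shut fingers; the grasp point (between the pads) lies grip_point_offset behind it (grip_point_offset is the distance from the TCP to the grasp point, in m); z points along the fingers, y is the line along which they close (so a half turn about z gives the same grasp; the last joint's range is limited). The gripper opens to 94 mm and grips with 3 to 60 N. Pads are 16 mm wide; open, the fingers measure 119 mm over their backs; the gripper's body (75 mm by 177 mm) begins 78 mm behind the grasp point.
Start: joints at [-1.45, 0.087, 1.371, -0, 1.684, -0.103], TCP at [0.122, -0.536, 0.206] pointing down, gripper open.
Joint ranges: [-3.1, 3.1], [-0.76, 2.03], [0.27, 2.55], [-1.08, 4.22], [0.17, 2.65], [-2.57, 2.57]. Speed limits (rad/s): [2.79, 2.79, 3.14, 3.14, 3.14, 3.14].

## Interface

Orientations are given as [roll, pitch, yaw] about the fixed x, y, z axes, in that order (R = Rz(yaw) Ry(pitch) Rx(roll)).
In Python, from bench import * gives the robot as it stands. The module is installed in compiled form; this text tells all that it offers.
- The arm moves only by the tool apply_moves, never from a script. Its argument "commands" is a list of rows, each a list of 7 numbers: the turn, a rotation vector about the world's x, y, z in rad, then the shift along the world's x, y, z in m, then the opening in per cent of the stroke, from 0 (shut) to 100 (fully open). In form: [[ax, ay, az, x, y, z, jaw], ...]. A call has exactly 5 rows; each row is the pose to reach, as a shift and turn from the pose commanded when the call began; what a row does not reach only later rows make up. A row lasts 1/10 s, in which the tool goes at most 50 mm and 8.59 degrees, less where a joint would pass 70% of its speed; a pose out of reach is approached as far as the arm can. A call with a gripper value outside its range is refused whole. The fingers move at their own pace and stop on an object; the grip force is fixed at half the most. Time passes only in rows, so rows that repeat a pose let the fingers close, or fill a call up. It gives the time, the measured TCP pose, the force, the opening and the grip force at its end, in the units of the state.
- get_obs(): the state, without advancing time (a new reading comes with each control period).
- snapshot(name): name is "scene" or "top"; returns a dict with "pixels" (480x640x3 uint8, red, green, blue), "vertical_fov" (degrees; the focal length in pixels is half the picture's height over the tangent of half this angle, whatever the lens; pixels are square), "cx", "cy" (the principal point, pixels), "rvec" (rotation vector, rad) and "tvec" (3), from world to camera coordinates, as OpenCV has them. Camera axes: x right, y down, z forward; pixel columns grow to the right and rows downward; lengths in m; the calibration is good to about 2 mm. A picture is of the moment at which its call begins. There is no depth.
- close_job(): hands the job in; it is judged then, once.
Trained networks look in the newest picture that a camera, given by its name, has taken for a name from the list of things; names that differ only in an ending like _2 or _b are one class to them, and where a whole thing is asked for, a point or a joint stands for the part that bears it (a point fixed in the world has none). Each returns a list of dicts, best first, with "score" (0 to 1); they miss things now and then, are a little off and sometimes report something else, mostly with a low value. They report only what shows in the picture. A call takes as long as a camera call. They do not tell look-alikes from the thing itself.
- masks_of(camera, query): "mask" (480x640 bool, what is visible of it) and "extent" ([left, top, right, bottom] in pixels, round what is visible of it).
- place_of(camera, query): "pixel" ([column, row] in pixels: a listed point, or the origin of a listed thing).
The state is a dict: "time": time; "joint_positions": joint angles; "qvel": joint speeds; "joint_torque": joint torques, N m; "tool_pos": TCP position; "ee_rot": TCP orientation; "wrist_force": force on the tool from outside, world axes, zero at the start; "wrist_torque": the same for the moment, N m; "width": finger opening in m; "finger_force": force on a finger pad.
Only numpy, scipy, OpenCV 4.12 (cv2) and the standard library are available. Lean on these libraries where they do the work, as an engineer would, in place of code of your own. Each camera call takes 0.05 s, during which the arm holds its last target. There are 200 camera calls.

## Working session

There is one attempt and no reset: what is moved stays moved. The work goes in short steps, Python scripts to look and compute and a tool call to move; the robot and the scene stay as the last step left them, time stands still between calls to the robot, and variables do not carry over. Pictures are saved under pics/ and viewed, at most 10 in all, crops included, and the job is handed in when it is done.

Besides the shell and the picture viewer there is one more tool, called as name(argument=value, ...), one argument or row to a line, values as JSON. apply_moves: Moves the arm, as the interface text tells. Its arguments: {"type":"object","properties":{"commands":{"type":"array"}},"required":["commands"]}

```bash
mkdir -p pics; cat > h.py <<'E'
from bench import *
import numpy as np, cv2
def cam(s):
    f=240/np.tan(np.radians(s["vertical_fov"])/2)
    K=np.array([[f,0,s["cx"]],[0,f,s["cy"]],[0,0,1.]])
    return K,cv2.Rodrigues(np.array(s["rvec"],float))[0],np.array(s["tvec"],float).reshape(3)
def ray(s,px,z):
    K,R,t=cam(s); d=R.T@np.linalg.solve(K,[px[0],px[1],1.]); c=-R.T@t
    return c+d*(z-c[2])/d[2]
def proj(s,p):
    K,R,t=cam(s); q=K@(R@np.array(p)+t); return q[:2]/q[2]
def save(s,n,crop=None,k=1):
    im=cv2.cvtColor(s["pixels"],cv2.COLOR_RGB2BGR)
    if crop: l,t,r,b=crop; im=im[t:b,l:r]
    cv2.imwrite("pics/"+n,cv2.resize(im,None,fx=k,fy=k,interpolation=cv2.INTER_CUBIC))
E
python3 - <<'E'
from h import *
H=dict(plaque_center=.007,painted_end=.007,stop_face=.047,screw_top=.138,handle_grip=.172,vise=0,glue_jar=0,pliers=0,glasses_case=0,brooch=0,pencil=0,paintbrush=0)
for c in("scene","top"):
    s=snapshot(c); save(s,c+"0.png"); K,R,t=cam(s); print(c,K[0,0],-R.T@t)
    for n,z in H.items():
        for d in place_of(c,n)[:3]: print(n,round(d["score"],2),np.round(d["pixel"],1),np.round(ray(s,d["pixel"],z),4))
o=get_obs();print(o)
E
```

```text
scene 513.0462877147836 [ 1.18790595 -0.32184672  1.23363177]
plaque_center 0.89 [129.3 280.2] [ 0.4128 -0.5705  0.007 ]
plaque_center 0.77 [268.8 281.5] [ 0.5519 -0.2236  0.007 ]
plaque_center 0.66 [293.  214.8] [ 0.3714 -0.0904  0.007 ]
painted_end 0.92 [267.3 237.3] [ 0.4176 -0.1838  0.007 ]
painted_end 0.78 [265.2 257.1] [ 0.4767 -0.2092  0.007 ]
stop_face 0.75 [267.5 279.8] [ 0.5667 -0.2284  0.047 ]
stop_face 0.64 [387.9 274.2] [0.6652 0.07   0.047 ]
screw_top 0.73 [383.5 250.3] [0.6405 0.0583 0.138 ]
handle_grip 0.89 [388.1 241.3] [0.6385 0.0677 0.172 ]
vise 0.88 [380.8 271.4] [0.6297 0.0711 0.    ]
glue_jar 0.69 [489.1 224.3] [0.6029 0.4271 0.    ]
pliers 0.78 [438.7 191. ] [0.4435 0.3482 0.    ]
glasses_case 0.75 [216.5 343.3] [ 0.6663 -0.4003  0.    ]
brooch 0.92 [267.5 347.8] [ 0.7242 -0.2845  0.    ]
brooch 0.72 [216.5 339.5] [ 0.6566 -0.3976  0.    ]
pencil 0.71 [325.1 345.3] [ 0.7705 -0.1476  0.    ]
paintbrush 0.53 [187.9 257. ] [ 0.3948 -0.4078  0.    ]
top 618.1381276403417 [ 0.30160014 -0.06739634  1.64508018]
plaque_center 0.98 [506.5 308.7] [ 0.4104 -0.586   0.007 
[... 1039 characters left out ...]
joint_positions': array([-1.45008586e+00,  8.71513655e-02,  1.37071361e+00, -1.84677201e-05,
        1.68360898e+00, -1.03103800e-01]), 'qvel': array([-6.44242400e-05, -3.95935607e-04,  8.30820828e-04,  1.17186382e-03,
        1.17730533e-03,  7.91760297e-05]), 'joint_torque': array([ 5.10674715e-05, -3.40046132e+01, -3.02591658e+01,  7.19649461e-02,
        2.36725569e-02, -2.88506430e-05]), 'tool_pos': array([ 0.12206067, -0.53629156,  0.20552557]), 'ee_rot': array([3.14147647e+00, 3.04694913e-05, 2.23812183e-01]), 'wrist_force': array([ 0.3719851 , -0.33652602,  0.54249435]), 'wrist_torque': array([ 0.00611816,  0.00653897, -0.0064694 ]), 'finger_force': 0.0, 'width': 0.09391165521818319}
```

View pics/scene0.png

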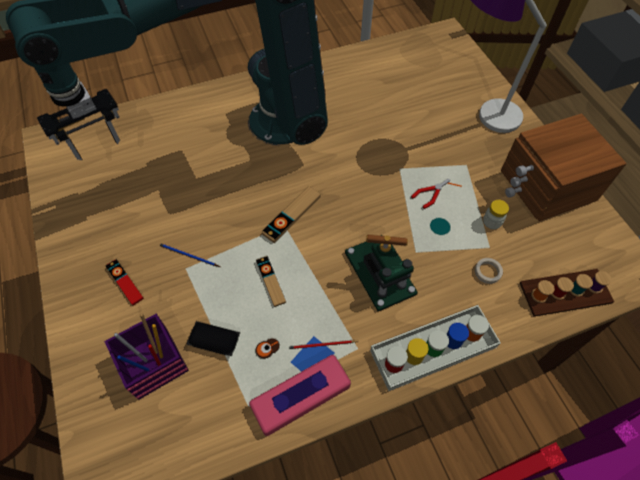

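View pics/top0.png

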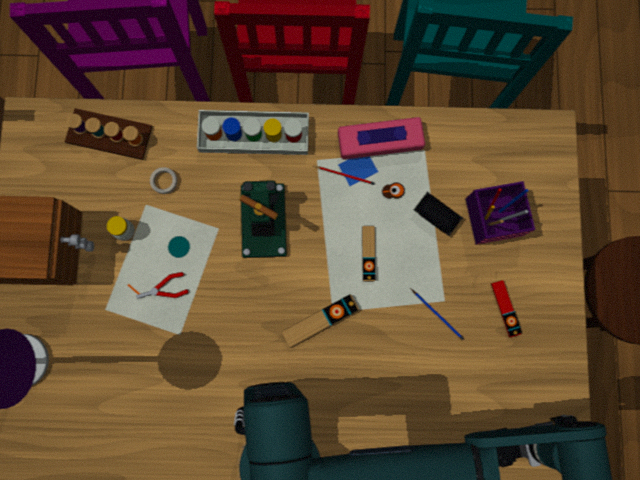

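Both views show three plaque-like bars. The red one is at scene (125,280). The large bare one is at (290,215). The small bare one, which is the target, is at scene (269,281) and top (368,252). The vise is at top (263,218), with its handle turned about 30°. Next I'll measure yaws and positions.

```bash
python3 - <<'E'
from h import *
import bench
print([n for n in dir(bench) if not n.startswith("_")], globals().get("grip_point_offset"))
S={c:snapshot(c) for c in("scene","top")}
for c in S:
    s=S[c]
    for q,z in(("plaque_center",.014),("handle_grip",.181),("vise",.018)):
        for d in masks_of(c,q)[:3]:
            m=d["mask"]; e=np.array(d["extent"])
            ys,xs=np.nonzero(m)
            P=np.array([ray(s,(x,y),z)[:2] for x,y in zip(xs,ys)])
            (cx,cy),(w,h),a=cv2.minAreaRect((P*1000).astype(np.float32))
            ev,V=np.linalg.eigh(np.cov(P.T)); v=V[:,1]
            print(c,q,round(d["score"],2),e.round(),"mean",P.mean(0).round(4),"rect",np.round([cx,cy,w,h,a],1),"pca deg",round(np.degrees(np.arctan(v[1]/v[0])),1))
s=S["top"];A=cv2.cvtColor(s["pixels"],cv2.COLOR_RGB2BGR)
a=cv2.resize(A[170:270,225:305],None,fx=5,fy=5,interpolation=cv2.INTER_CUBIC)
B=cv2.cvtColor(S["scene"]["pixels"],cv2.COLOR_RGB2BGR)
b=cv2.resize(B[225:315,335:425],None,fx=5,fy=5,interpolation=cv2.INTER_CUBIC)
b=cv2.copyMakeBorder(b,0,50,0,0-0,cv2.BORDER_CONSTANT)
cv2.imwrite("pics/v1.png",cv2.resize(np.hstack([a,b[:,:400]]),(800,500)))
E
```

```text
['IKError', 'close_job', 'get_obs', 'grip_point_offset', 'masks_of', 'place_of', 'snapshot'] 0.0188
scene plaque_center 0.93 [111. 259. 144. 304.] mean [ 0.417  -0.5815] rect [ 414.8 -582.3  154.1   35.8   16.8] pca deg 17.7
scene plaque_center 0.81 [265. 187. 324. 237.] mean [ 0.3707 -0.0964] rect [369.1 -92.4  58.5 217.7  29.9] pca deg -60.4
scene plaque_center 0.79 [255. 254. 287. 305.] mean [ 0.553  -0.2174] rect [ 551.7 -218.    38.1  156.9   89.6] pca deg 0.4
scene handle_grip 0.76 [367. 235. 409. 247.] mean [0.6373 0.0634] rect [640.8  61.2  98.9  35.   64.5] pca deg 62.9
scene vise 0.57 [368. 236. 411. 298.] mean [0.6192 0.1002] rect [624.2 105.3 108.3 190.6  76.1] pca deg -16.1
top plaque_center 0.78 [282. 294. 356. 346.] mean [ 0.3681 -0.0921] rect [368.9 -93.   50.1 209.7  29.5] pca deg -60.3
top plaque_center 0.62 [365. 225. 376. 281.] mean [ 0.5495 -0.2197] rect [ 549.8 -219.9  148.7   34.4    1.7] pca deg 1.3
top plaque_center 0.62 [493. 283. 523. 339.] mean [ 0.4094 -0.5836] rect [ 410.9 -583.5  150.9   39.1   18.1] pca deg 18.3
top handle_grip 0.74 [237. 197. 276. 219.] mean [0.6332 0.0646] rect [632.2  64.1 101.2  21.   61.8] pca deg 61.7
top handle_grip 0.44 [239. 181. 278. 226.] mean [0.6488 0.0592] rect [644.   62.6 108.4  83.1   4.3] pca deg 10.8
top vise 0.77 [239. 180. 277. 225.] mean [0.6864 0.073 ] rect [681.1  75.9 122.9 100.1   3.8] pca deg 10.6
top vise 0.38 [422. 300. 451. 327.] mean [ 0.4023 -0.3903] rect [ 393.4 -399.2  100.3    5.7   45.4] pca deg 46.3
```

View pics/v1.png

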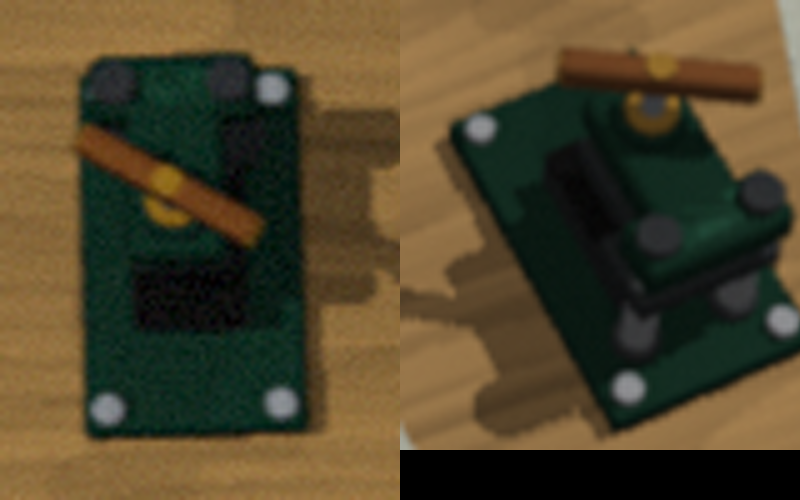

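The crop shows three bolts in each view, the base corners, and the brass cap on the screw axis at crop-left (167,180) and crop-right (660,65). I'll compute the vise pose from these.

```bash
python3 - <<'E'
from h import *
T=snapshot("top");S=snapshot("scene")
t=lambda u,v:(225+(u-2)/5,170+(v-2)/5)
c=lambda u,v:(335+(u-402)/5,225+(v-2)/5)
for n,z,a,b in(("bolt BR",.021,t(272,88),c(782,322) and c(628,388)),("bolt FR",.021,t(281,403),c(480,128)),("bolt FL",.021,t(108,409),None),("bolt BL",.021,None,c(782,322)),("corner FR",.018,t(308,428),c(452,125)),("corner BR",.018,t(297,70),c(612,430)),("corner FL",.018,t(88,435),None),("cap",.182,t(167,180),c(660,65))):
    print(n,*[np.round(ray(s,p,z)[:2],4) for s,p in((T,a),(S,b)) if p])
E
```

```text
bolt BR [0.7241 0.0249] [0.7209 0.0251]
bolt FR [0.552 0.015] [0.549  0.0148]
bolt FL [0.5468 0.1068]
bolt BL [0.7157 0.1165]
corner FR [5.393e-01 4.000e-04] [0.5401 0.002 ]
corner BR [0.7353 0.0119] [0.7383 0.0084]
corner FL [0.5331 0.1172]
cap [0.6353 0.0653] [0.6328 0.0651]
```

apply_moves(
  commands=[
    [0,0,-0.04,0.037,0.032,-0.01,100],
    [0,0,-0.08,0.074,0.064,-0.02,100],
    [0,0,-0.12,0.111,0.096,-0.03,100],
    [0,0,-0.16,0.148,0.128,-0.04,100],
    [0,0,-0.2,0.185,0.16,-0.05,100],
  ],
)

```text
time: 2.3
tool_pos: [0.3082, -0.3749, 0.1554]
ee_rot: [3.141, -0.001, 0.022]
wrist_force: [0.7, -1.4, -0.3]
width: 0.0939
finger_force: 0.0
```

apply_moves(
  commands=[
    [0,0,0,0.037,0.032,-0.01,100],
    [0,0,0,0.074,0.064,-0.02,100],
    [0,0,0,0.111,0.096,-0.03,100],
    [0,0,0,0.148,0.128,-0.04,100],
    [0,0,-0.006,0.185,0.156,-0.05,100],
  ],
)

```text
time: 2.8
tool_pos: [0.4934, -0.2185, 0.1054]
ee_rot: [3.141, -0.001, 0.018]
wrist_force: [1.0, -2.2, 0.5]
width: 0.0941
finger_force: 0.0
```

apply_moves(
  commands=[
    [0,0,0,0.004,0,-0.03,100],
    [0,0,0,0.004,0,-0.04,100],
    [0,0,0,0.004,0,-0.04,100],
    [0,0,0,0.004,0,-0.04,100],
    [0,0,0,0.004,0,-0.04,100],
  ],
)

```text
time: 3.3
tool_pos: [0.4963, -0.2217, 0.0672]
ee_rot: [3.14, -0.002, 0.016]
wrist_force: [0.5, -0.2, -0.2]
width: 0.0937
finger_force: 0.0
```

apply_moves(
  commands=[
    [0,0,0,0,0.001,-0.03,100],
    [0,0,0,0,0.001,-0.055,100],
    [0,0,0,0,0.001,-0.062,100],
    [0,0,0,0,0.001,-0.062,100],
    [0,0,0,0,0.001,-0.062,100],
  ],
)

```text
time: 3.8
tool_pos: [0.497, -0.2202, 0.0052]
ee_rot: [3.14, -0.002, 0.017]
wrist_force: [-0.2, -0.7, 0.4]
width: 0.0943
finger_force: 0.0
```

apply_moves(
  commands=[
    [0,0,0,0,0,0,34],
    [0,0,0,0,0,0,20],
    [0,0,0,0,0,0,20],
    [0,0,0,0,0,0,20],
    [0,0,0,0,0,0,20],
  ],
)

```text
time: 4.3
tool_pos: [0.4962, -0.2193, 0.0037]
ee_rot: [3.141, -0.0, 0.018]
wrist_force: [-0.0, 0.0, -0.1]
width: 0.0577
finger_force: 0.0
```

apply_moves(
  commands=[
    [0,0,0,0,0,0,20],
    [0,0,0,0,0,0,20],
    [0,0,0,0,0,0,20],
    [0,0,0,0,0,0,20],
    [0,0,0,0,0,0,20],
  ],
)

```text
time: 4.8
tool_pos: [0.496, -0.2193, 0.0034]
ee_rot: [3.142, 0.0, 0.018]
wrist_force: [0.1, -0.2, -0.3]
width: 0.0338
finger_force: 30.0
```

```bash
python3 - <<'E'
from h import *
o=get_obs();print(o["width"],o["finger_force"],o["tool_pos"],o["ee_rot"],o["wrist_force"])
for c in("top","scene"):
    s=snapshot(c)
    for n,z in (("plaque_center",.014),("painted_end",.014)):
        for d in place_of(c,n)[:3]: print(c,n,d["score"],ray(s,d["pixel"],.007).round(4))
    save(s,c+"g.png",(320,200,420,300) if c=="top" else (220,220,320,320),4)
a=cv2.imread("pics/topg.png");b=cv2.imread("pics/sceneg.png");cv2.imwrite("pics/g.png",np.hstack([a,b]))
E
```

```text
0.03381987927190845 29.955931305885315 [ 0.49602642 -0.21931825  0.00344309] [3.14151643e+00 1.12736793e-04 1.77509725e-02] [ 0.06874545 -0.20596375 -0.27522443]
top plaque_center 0.87 [ 0.3786 -0.0932  0.007 ]
top plaque_center 0.64 [ 0.4063 -0.58    0.007 ]
top painted_end 0.76 [ 0.3384 -0.6122  0.007 ]
top painted_end 0.62 [ 0.4128 -0.1825  0.007 ]
scene plaque_center 0.7 [ 0.4121 -0.5805  0.007 ]
scene plaque_center 0.69 [ 0.3713 -0.0885  0.007 ]
scene plaque_center 0.6 [ 0.5426 -0.2236  0.007 ]
scene painted_end 0.81 [ 0.3339 -0.6036  0.007 ]
scene painted_end 0.77 [ 0.4735 -0.2157  0.007 ]
```

View pics/g.png

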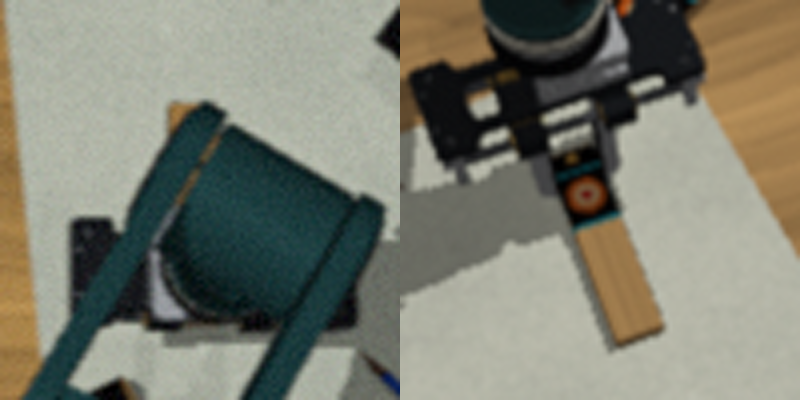

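The pinch is good: width 33.8 mm, plaque aligned with the fingers, and the bare end at crop (636,335). Now I'll lift and carry it to the front of the vise.

apply_moves(
  commands=[
    [0,0,0,0,0,0.02,20],
    [0,0,0,-0.01,0.01,0.045,20],
    [0,0,0,-0.025,0.04,0.07,20],
    [0,0,0.01,-0.04,0.08,0.075,20],
    [0,0,0.02,-0.055,0.12,0.075,20],
  ],
)

```text
time: 5.6
tool_pos: [0.4415, -0.0988, 0.0802]
ee_rot: [3.141, -0.003, 0.037]
wrist_force: [1.7, -0.1, -1.7]
width: 0.0336
finger_force: 30.0
```

apply_moves(
  commands=[
    [0,0,0.01,-0.01,0.04,0,20],
    [0,0,0.02,-0.02,0.08,0,20],
    [0,0,0.02,-0.03,0.12,0,20],
    [0,0,0.02,-0.031,0.145,-0.01,20],
    [0,0,0.02,-0.031,0.152,-0.02,20],
  ],
)

```text
time: 6.1
tool_pos: [0.4097, 0.0548, 0.0585]
ee_rot: [-3.141, -0.001, 0.061]
wrist_force: [-0.0, -0.2, 0.7]
width: 0.0338
finger_force: 30.0
```

apply_moves(
  commands=[
    [0,0,0,0,0,-0.006,20],
    [0,0,0,0,0,-0.006,20],
    [0,0,0,0,0,-0.006,20],
    [0,0,0,0,0,-0.006,20],
    [0,0,0,0,0,-0.006,20],
  ],
)

```text
time: 6.6
tool_pos: [0.4106, 0.0519, 0.0529]
ee_rot: [3.141, -0.001, 0.056]
wrist_force: [-0.2, -0.4, -0.8]
width: 0.0335
finger_force: 30.0
```

```bash
python3 - <<'E'
from h import *
o=get_obs();print(o["tool_pos"],o["ee_rot"],o["wrist_force"],o["width"])
s=snapshot("scene");save(s,"pre.png",(250,190,430,320),4.4)
p=o["tool_pos"];y=o["ee_rot"][2];u=np.array([np.cos(y),np.sin(y)]);n=np.array([-u[1],u[0]])
q=lambda P:((proj(s,P)-[250,190])*4.4).round()
for lx in(-.02,.1295):
  for ly in(-.017,.017): print(lx,ly,q([*(p[:2]+u*lx+n*ly),p[2]+.0106]))
o0=np.array([.634,.0656]);u=np.array([np.cos(.057),np.sin(.057)]);n=np.array([-u[1],u[0]])
for a,b in((-.045,-.03),(-.045,.03)): print("bed",q([*(o0+u*a+n*b),.047]))
E
```

```text
[0.4105981  0.05193909 0.05291637] [ 3.14132451e+00 -7.76218965e-04  5.62729224e-02] [-0.19328404 -0.42437838 -0.77658809] 0.033501053801085055
-0.02 -0.017 [378.  26.]
-0.02 0.017 [425.   8.]
0.1295 -0.017 [482. 205.]
0.1295 0.017 [532. 185.]
bed [499. 289.]
bed [587. 254.]
```

View pics/pre.png

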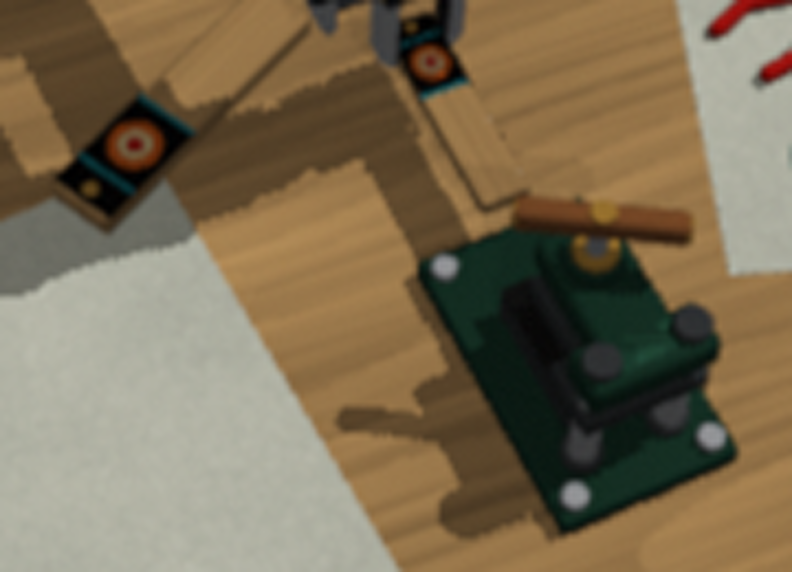

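The view shows the plaque level, with its bare end at (505,200) as predicted and lined up with the bed. I'll slide it in.

apply_moves(
  commands=[
    [0,0,0,0.015,0.001,-0.001,20],
    [0,0,0,0.03,0.0017,-0.001,20],
    [0,0,0,0.045,0.0026,-0.001,20],
    [0,0,0,0.06,0.0034,-0.001,20],
    [0,0,0,0.06,0.0034,-0.001,20],
  ],
)

```text
time: 7.15
tool_pos: [0.4717, 0.0558, 0.0519]
ee_rot: [3.141, -0.001, 0.057]
wrist_force: [-0.9, 0.2, 0.6]
width: 0.0337
finger_force: 30.0
```

apply_moves(
  commands=[
    [0,0,0,0.012,0.0007,0,20],
    [0,0,0,0.024,0.0014,0,20],
    [0,0,0,0.036,0.002,0,20],
    [0,0,0,0.048,0.0027,0,20],
    [0,0,0,0.048,0.0027,0,20],
  ],
)

```text
time: 7.65
tool_pos: [0.5197, 0.0588, 0.0516]
ee_rot: [3.141, -0.001, 0.058]
wrist_force: [0.5, 0.2, -1.1]
width: 0.0334
finger_force: 30.0
```

apply_moves(
  commands=[
    [0,0,0,0.004,0.0002,0,20],
    [0,0,0,0.008,0.0005,0,20],
    [0,0,0,0.012,0.0007,0,20],
    [0,0,0,0.016,0.0009,0,20],
    [0,0,0,0.016,0.0009,0,20],
  ],
)

```text
time: 8.15
tool_pos: [0.5345, 0.0597, 0.0516]
ee_rot: [3.141, -0.0, 0.058]
wrist_force: [-0.7, -0.2, -1.0]
width: 0.0337
finger_force: 30.0
```

apply_moves(
  commands=[
    [0,0,0,0,0,-0.0005,20],
    [0,0,0,0,0,-0.001,20],
    [0,0,0,0,0,-0.001,20],
    [0,0,0,0,0,-0.001,20],
    [0,0,0,0,0,-0.001,20],
  ],
)

```text
time: 8.65
tool_pos: [0.534, 0.0597, 0.0505]
ee_rot: [3.142, 0.0, 0.058]
wrist_force: [0.1, -0.2, 0.1]
width: 0.0336
finger_force: 30.0
```

apply_moves(
  commands=[
    [0,0,0,0.001,0,0,20],
    [0,0,0,0.002,0.0001,0,20],
    [0,0,0,0.003,0.0002,0,20],
    [0,0,0,0.003,0.0002,0,20],
    [0,0,0,0.003,0.0002,0,20],
  ],
)

```text
time: 9.15
tool_pos: [0.5372, 0.0599, 0.0505]
ee_rot: [3.141, -0.0, 0.058]
wrist_force: [0.8, 0.9, -0.4]
width: 0.0335
finger_force: 30.0
```

apply_moves(
  commands=[
    [0,0,0,0.001,0,0,20],
    [0,0,0,0.0015,0.0001,0,20],
    [0,0,0,0.002,0.0001,0,20],
    [0,0,0,0.002,0.0001,0,20],
    [0,0,0,0.002,0.0001,0,20],
  ],
)

```text
time: 9.65
tool_pos: [0.539, 0.06, 0.0505]
ee_rot: [3.141, 0.0, 0.058]
wrist_force: [-0.3, 0.4, -1.4]
width: 0.0337
finger_force: 30.0
```

apply_moves(
  commands=[
    [0,0,0,0.001,0,0,20],
    [0,0,0,0.0015,0.0001,0,20],
    [0,0,0,0.002,0.0001,0,20],
    [0,0,0,0.002,0.0001,0,20],
    [0,0,0,0.002,0.0001,0,20],
  ],
)

```text
time: 10.15
tool_pos: [0.5391, 0.06, 0.0504]
ee_rot: [3.141, 0.005, 0.058]
wrist_force: [-6.0, -0.6, 3.2]
width: 0.0334
finger_force: 30.0
```

apply_moves(
  commands=[
    [0,0,0,0.0005,0,0,20],
    [0,0,0,0.001,0.0001,0,20],
    [0,0,0,0.0015,0.0001,0,20],
    [0,0,0,0.0015,0.0001,0,20],
    [0,0,0,0.0015,0.0001,0,20],
  ],
)

```text
time: 10.65
tool_pos: [0.5391, 0.06, 0.0503]
ee_rot: [3.141, 0.008, 0.058]
wrist_force: [-10.7, -0.5, 6.8]
width: 0.0334
finger_force: 30.0
```

apply_moves(
  commands=[
    [0,0,0,-0.0015,0,0,20],
    [0,0,0,-0.0022,0,0,20],
    [0,0,0,-0.0022,0,0,20],
    [0,0,0,-0.0022,0,0,20],
    [0,0,0,-0.0022,0,0,40],
  ],
)

```text
time: 11.15
tool_pos: [0.5411, 0.0603, 0.0506]
ee_rot: [-3.142, -0.002, 0.058]
wrist_force: [1.0, -1.3, -0.2]
width: 0.0366
finger_force: 0.0
```

apply_moves(
  commands=[
    [0,0,0,0,0,0,60],
    [0,0,0,0,0,0,60],
    [0,0,0,0,0,0,60],
    [0,0,0,-0.001,0,0.01,60],
    [0,0,0,-0.004,0,0.03,60],
  ],
)

```text
time: 11.65
tool_pos: [0.5352, 0.0602, 0.0795]
ee_rot: [-3.141, 0.004, 0.058]
wrist_force: [-0.1, -0.3, -0.3]
width: 0.0566
finger_force: 0.0
```

apply_moves(
  commands=[
    [0,0,0,-0.02,0,0.04,60],
    [0,0,0,-0.06,0,0.08,60],
    [0,0,0,-0.1,0,0.12,60],
    [0,0,0,-0.14,0,0.15,60],
    [0,0,0,-0.14,0,0.15,60],
  ],
)

```text
time: 12.15
tool_pos: [0.3958, 0.0604, 0.2362]
ee_rot: [3.141, -0.01, 0.058]
wrist_force: [0.2, 0.3, 0.2]
width: 0.0565
finger_force: 0.0
```

```bash
python3 - <<'E'
from h import *
o=get_obs();print(o["time"],o["tool_pos"],o["ee_rot"],o["width"])
S={c:snapshot(c) for c in("top","scene")}
o0=np.array([.634,.0656]);u=np.array([np.cos(.057),np.sin(.057)]);n=np.array([-u[1],u[0]])
C=[]
for c,cr in(("top",(225,170,305,270)),("scene",(335,210,435,310))):
    s=S[c]; k=5 if c=="top" else 4
    for q,z in(("painted_end",.054),("plaque_center",.054),("handle_grip",.172)):
        for d in place_of(c,q)[:3]:
            w=ray(s,d["pixel"],z)[:2]-o0; print(c,q,round(d["score"],2),np.round([w@u*1000,w@n*1000],1))
    for a,b,z in((-.115,-.017,.061),(-.115,.017,.061),(-.055,-.017,.061),(-.055,.017,.061)):
        print((np.array(proj(s,[*(o0+u*a+n*b),z]))-cr[:2])*k+([0,0] if c=="top" else [400,0]))
    im=cv2.cvtColor(s["pixels"],cv2.COLOR_RGB2BGR)[cr[1]:cr[3],cr[0]:cr[2]]
    im=cv2.resize(im,None,fx=k,fy=k,interpolation=cv2.INTER_CUBIC); C.append(cv2.copyMakeBorder(im,0,500-im.shape[0],0,0,cv2.BORDER_CONSTANT))
cv2.imwrite("pics/in.png",np.hstack(C))
E
```

```text
12.15 [0.39579165 0.06041067 0.23622333] [ 3.14112533 -0.00997813  0.05824364] 0.05649145854209963
top painted_end 0.97 [-233.7 -228.5]
top painted_end 0.59 [-111.5    4. ]
top painted_end 0.55 [  -8.7 -450.1]
top plaque_center 0.88 [-270.2 -148.1]
top plaque_center 0.87 [-37.6 -14.1]
top plaque_center 0.58 [-269.5 -628.9]
top handle_grip 0.77 [-7.4  6.9]
[221.32209736 448.89438707]
[155.51918703 451.21130892]
[218.47072152 334.69081851]
[153.06512319 336.95938671]
scene painted_end 0.8 [-200.7 -241.1]
scene painted_end 0.76 [-307.9 -645.3]
scene painted_end 0.71 [-115.7    2.1]
scene plaque_center 0.87 [-220.8 -620. ]
scene plaque_center 0.67 [-40.7 -11.5]
scene plaque_center 0.55 [-241.2 -157.4]
scene handle_grip 0.68 [1.8 1.1]
[485.77243555  84.19938561]
[530.30595017  66.82995317]
[526.1166492  153.20836125]
[571.34403077 135.10829348]
```

View pics/in.png

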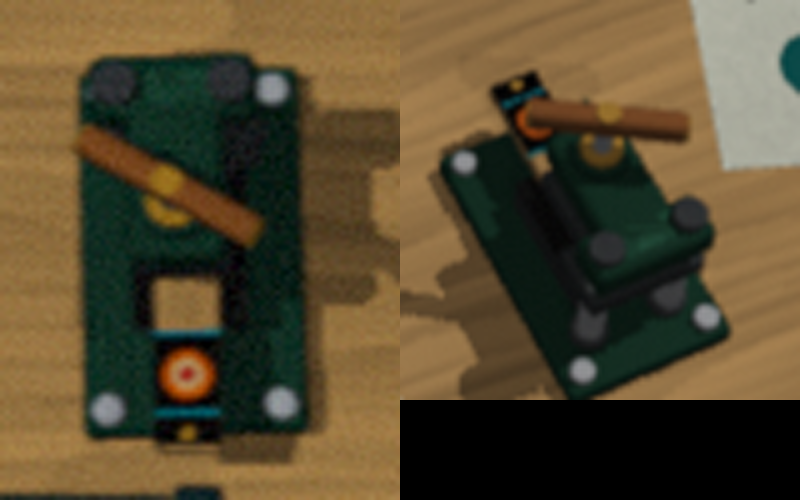

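The plaque is seated, straight and centred: in the top view it spans columns 153–221 against the predicted 155–221, and its end is at row ~445. The jaw is still clear. Next I'll move over the near arm of the T-handle, bar at 62°.

apply_moves(
  commands=[
    [0,0,0.14,0.03,-0.005,0,60],
    [0,0,0.28,0.06,-0.01,0,60],
    [0,0,0.42,0.1,-0.015,0,60],
    [0,0,0.56,0.14,-0.02,0,60],
    [0,0,0.7,0.18,-0.025,0,60],
  ],
)

```text
time: 13.05
tool_pos: [0.5781, 0.0349, 0.2284]
ee_rot: [-3.14, 0.002, 0.763]
wrist_force: [0.7, -0.0, -0.1]
width: 0.0565
finger_force: 0.0
```

apply_moves(
  commands=[
    [0,0,0.14,0.02,0,0,60],
    [0,0,0.28,0.035,0,0,60],
    [0,0,0.324,0.041,0,0,60],
    [0,0,0.324,0.041,0,0,60],
    [0,0,0.324,0.041,0,0,60],
  ],
)

```text
time: 13.55
tool_pos: [0.6173, 0.0352, 0.2289]
ee_rot: [-3.139, 0.001, 1.081]
wrist_force: [-0.1, -0.4, -0.0]
width: 0.0565
finger_force: 0.0
```

```bash
cat > st.py <<'E'
from h import *
o=get_obs();a=np.array([.634,.0652])
p=np.array(o["tool_pos"]);F=o["wrist_force"];r=p[:2]-a
print("t",o["time"],"pos",p.round(4),"rpy",np.round(o["ee_rot"],3),"F",np.round(F,2),"M",np.round(o["wrist_torque"],3),"w",round(o["width"],4),"ff",round(o["finger_force"],1))
print("j",np.round(o["joint_positions"],3),"r,ang",np.hypot(*r).round(4),np.degrees(np.arctan2(r[1],r[0])).round(1),"TAU",round(r[0]*F[1]-r[1]*F[0],3),"+Mz",round(o["wrist_torque"][2],3))
E
python3 st.py
```

```text
t 13.55 pos [0.6173 0.0352 0.2289] rpy [-3.139e+00  1.000e-03  1.081e+00] F [-0.06 -0.4  -0.01] M [-0.052 -0.058  0.02 ] w 0.0565 ff 0.0
j [-0.035  0.24   1.15  -0.     1.754  0.455] r,ang 0.0344 -119.1 TAU 0.005 +Mz 0.02
```

apply_moves(
  commands=[
    [0,0,0,0,0,-0.03,60],
    [0,0,0,0,-0.0005,-0.055,60],
    [0,0,0,0,-0.0005,-0.07,60],
    [0,0,0,0,-0.0005,-0.07,40],
    [0,0,0,0,-0.0005,-0.07,40],
  ],
)

```text
time: 14.05
tool_pos: [0.6174, 0.0347, 0.1611]
ee_rot: [3.141, -0.0, 1.082]
wrist_force: [-0.3, -0.2, 0.9]
width: 0.0436
finger_force: 0.0
```

apply_moves(
  commands=[
    [0,0,0,0,0,0,25],
    [0,0,0,0,0,0,10],
    [0,0,0,0,0,0,5],
    [0,0,0,0,0,0,5],
    [0,0,0,0,0,0,5],
  ],
)

```text
time: 14.55
tool_pos: [0.6196, 0.0338, 0.1618]
ee_rot: [3.135, -0.001, 1.081]
wrist_force: [5.3, -1.5, 0.3]
width: 0.0158
finger_force: 30.0
```

```bash
python3 st.py
```

```text
t 14.55 pos [0.6196 0.0338 0.1618] rpy [ 3.135e+00 -1.000e-03  1.081e+00] F [ 5.31 -1.47  0.32] M [-0.317 -0.79   0.091] w 0.0158 ff 30.0
j [-3.600e-02  2.510e-01  1.269e+00 -1.000e-03  1.616e+00  4.530e-01] r,ang 0.0345 -114.6 TAU 0.188 +Mz 0.091
```

```bash
cat > arc.py <<'E'
import numpy as np,sys
# arc.py x0 y0 step ncalls : rows of shift for clockwise turn about the axis
a=np.array([.634,.0652]);x0,y0,st,n=map(float,sys.argv[1:])
r=np.array([x0,y0])-a
for k in range(int(n)):
    for i in range(1,6):
        t=-st*i;R=np.array([[np.cos(t),-np.sin(t)],[np.sin(t),np.cos(t)]]);d=R@r-r;print(round(t,3),d.round(4),end=" ")
    r=R@r;print("->",(r+a).round(4))
E
python3 arc.py .6173 .0343 .06 6
```

```text
-0.06 [-0.0018  0.0011] -0.12 [-0.0036  0.0022] -0.18 [-0.0053  0.0035] -0.24 [-0.0069  0.0049] -0.3 [-0.0084  0.0063] -> [0.6089 0.0406]
-0.06 [-0.0014  0.0015] -0.12 [-0.0028  0.0032] -0.18 [-0.004   0.0049] -0.24 [-0.0051  0.0067] -0.3 [-0.0061  0.0085] -> [0.6028 0.0491]
-0.06 [-0.0009  0.0019] -0.12 [-0.0017  0.0039] -0.18 [-0.0024  0.0059] -0.24 [-0.0029  0.0079] -0.3 [-0.0034  0.0099] -> [0.5994 0.0591]
-0.06 [-0.0003  0.0021] -0.12 [-0.0005  0.0042] -0.18 [-0.0005  0.0063] -0.24 [-0.0005  0.0084] -0.3 [-0.0003  0.0105] -> [0.5991 0.0696]
-0.06 [0.0003 0.0021] -0.12 [0.0008 0.0041] -0.18 [0.0013 0.0062] -0.24 [0.002  0.0082] -0.3 [0.0028 0.0101] -> [0.602  0.0797]
-0.06 [0.0009 0.0019] -0.12 [0.002  0.0037] -0.18 [0.0031 0.0055] -0.24 [0.0044 0.0072] -0.3 [0.0057 0.0088] -> [0.6077 0.0885]
```

apply_moves(
  commands=[
    [0,0,-0.06,-0.0018,0.0011,0,5],
    [0,0,-0.12,-0.0036,0.0022,0,5],
    [0,0,-0.18,-0.0053,0.0035,0,5],
    [0,0,-0.24,-0.0069,0.0049,0,5],
    [0,0,-0.3,-0.0084,0.0063,0,5],
  ],
)

```text
time: 15.05
tool_pos: [0.6113, 0.0399, 0.1618]
ee_rot: [3.136, -0.003, 0.779]
wrist_force: [6.1, -2.6, -0.3]
width: 0.0157
finger_force: 30.0
```

```bash
python3 st.py
```

```text
t 15.05 pos [0.6113 0.0399 0.1618] rpy [ 3.136e+00 -3.000e-03  7.790e-01] F [ 6.15 -2.57 -0.31] M [-0.496 -0.899  0.263] w 0.0157 ff 30.0
j [-0.026  0.233  1.29  -0.002  1.611  0.765] r,ang 0.034 -131.9 TAU 0.214 +Mz 0.263
```

apply_moves(
  commands=[
    [0,0,-0.06,-0.0014,0.0015,0,5],
    [0,0,-0.12,-0.0028,0.0032,0,5],
    [0,0,-0.18,-0.004,0.0049,0,5],
    [0,0,-0.24,-0.0051,0.0067,0,5],
    [0,0,-0.3,-0.0061,0.0085,0,5],
  ],
)

```text
time: 15.55
tool_pos: [0.6051, 0.0482, 0.1618]
ee_rot: [3.137, -0.004, 0.479]
wrist_force: [4.7, -3.8, -0.4]
width: 0.0156
finger_force: 30.1
```

```bash
python3 st.py
```

```text
t 15.55 pos [0.6051 0.0482 0.1618] rpy [ 3.137 -0.004  0.479] F [ 4.67 -3.85 -0.37] M [-0.534 -0.821  0.248] w 0.0156 ff 30.1
j [-0.012  0.221  1.305 -0.002  1.609  1.079] r,ang 0.0335 -149.5 TAU 0.191 +Mz 0.248
```

apply_moves(
  commands=[
    [0,0,-0.06,-0.0009,0.0019,0,5],
    [0,0,-0.12,-0.0017,0.0039,0,5],
    [0,0,-0.18,-0.0024,0.0059,0,5],
    [0,0,-0.24,-0.0029,0.0079,0,5],
    [0,0,-0.3,-0.0034,0.0099,0,5],
  ],
)

```text
time: 16.05
tool_pos: [0.6016, 0.058, 0.1618]
ee_rot: [3.138, -0.005, 0.179]
wrist_force: [5.1, -3.1, 0.1]
width: 0.016
finger_force: 30.1
```

```bash
python3 st.py
```

```text
t 16.05 pos [0.6016 0.058  0.1618] rpy [ 3.138 -0.005  0.179] F [ 5.13 -3.05  0.12] M [-0.586 -0.795  0.276] w 0.016 ff 30.1
j [ 0.004  0.216  1.311 -0.003  1.609  1.396] r,ang 0.0332 -167.4 TAU 0.136 +Mz 0.276
```

apply_moves(
  commands=[
    [0,0,-0.04,-0.0002,0.0014,0,5],
    [0,0,-0.08,-0.0004,0.0028,0,5],
    [0,0,-0.12,-0.0005,0.0042,0,5],
    [0,0,-0.16,-0.0005,0.0056,0,5],
    [0,0,-0.2,-0.0005,0.007,0,5],
  ],
)

```text
time: 16.55
tool_pos: [0.6009, 0.0648, 0.1618]
ee_rot: [3.139, -0.005, -0.02]
wrist_force: [3.6, -2.6, 0.8]
width: 0.0154
finger_force: 30.1
```

```bash
python3 st.py; python3 arc.py .5989 .0661 .04 6
```

```text
t 16.55 pos [0.6009 0.0648 0.1618] rpy [ 3.139 -0.005 -0.02 ] F [ 3.56 -2.57  0.76] M [-0.608 -0.605  0.311] w 0.0154 ff 30.1
j [ 0.015  0.216  1.311 -0.003  1.609  1.606] r,ang 0.0331 -179.3 TAU 0.087 +Mz 0.311
-0.04 [0.0001 0.0014] -0.08 [0.0002 0.0028] -0.12 [0.0004 0.0042] -0.16 [0.0006 0.0056] -0.2 [0.0009 0.007 ] -> [0.5998 0.0731]
-0.04 [0.0003 0.0014] -0.08 [0.0007 0.0027] -0.12 [0.0012 0.004 ] -0.16 [0.0017 0.0054] -0.2 [0.0022 0.0066] -> [0.602  0.0797]
-0.04 [0.0006 0.0013] -0.08 [0.0013 0.0025] -0.12 [0.002  0.0037] -0.16 [0.0027 0.0049] -0.2 [0.0035 0.0061] -> [0.6055 0.0858]
-0.04 [0.0008 0.0011] -0.08 [0.0017 0.0022] -0.12 [0.0027 0.0033] -0.16 [0.0036 0.0043] -0.2 [0.0047 0.0052] -> [0.6102 0.091 ]
-0.04 [0.0011 0.0009] -0.08 [0.0021 0.0018] -0.12 [0.0033 0.0027] -0.16 [0.0044 0.0035] -0.2 [0.0056 0.0042] -> [0.6158 0.0952]
-0.04 [0.0012 0.0007] -0.08 [0.0025 0.0014] -0.12 [0.0037 0.002 ] -0.16 [0.005  0.0025] -0.2 [0.0063 0.003 ] -> [0.6221 0.0982]
```

apply_moves(
  commands=[
    [0,0,-0.04,0.0001,0.0014,0,5],
    [0,0,-0.08,0.0002,0.0028,0,5],
    [0,0,-0.12,0.0004,0.0042,0,5],
    [0,0,-0.16,0.0006,0.0056,0,5],
    [0,0,-0.2,0.0009,0.007,0,5],
  ],
)

```text
time: 17.05
tool_pos: [0.6016, 0.0717, 0.1618]
ee_rot: [3.139, -0.005, -0.22]
wrist_force: [2.7, -3.8, -0.3]
width: 0.0158
finger_force: 30.1
```

```bash
python3 st.py
```

```text
t 17.05 pos [0.6016 0.0717 0.1618] rpy [ 3.139 -0.005 -0.22 ] F [ 2.65 -3.84 -0.31] M [-0.696 -0.575  0.347] w 0.0158 ff 30.1
j [ 0.027  0.22   1.306 -0.003  1.611  1.818] r,ang 0.033 168.7 TAU 0.107 +Mz 0.347
```

apply_moves(
  commands=[
    [0,0,-0.04,0.0003,0.0014,0,5],
    [0,0,-0.08,0.0007,0.0027,0,5],
    [0,0,-0.12,0.0012,0.004,0,5],
    [0,0,-0.16,0.0017,0.0054,0,5],
    [0,0,-0.2,0.0022,0.0066,0,5],
  ],
)

```text
time: 17.55
tool_pos: [0.6037, 0.0783, 0.1618]
ee_rot: [3.14, -0.005, -0.42]
wrist_force: [3.6, -3.3, 1.5]
width: 0.0154
finger_force: 30.1
```

```bash
python3 st.py
```

```text
t 17.55 pos [0.6037 0.0783 0.1618] rpy [ 3.14  -0.005 -0.42 ] F [ 3.6  -3.29  1.47] M [-0.67  -0.504  0.373] w 0.0154 ff 30.1
j [ 0.038  0.227  1.298 -0.004  1.612  2.029] r,ang 0.033 156.7 TAU 0.053 +Mz 0.373
```

apply_moves(
  commands=[
    [0,0,-0.04,0.0006,0.0013,0,5],
    [0,0,-0.08,0.0013,0.0025,0,5],
    [0,0,-0.12,0.002,0.0037,0,5],
    [0,0,-0.16,0.0027,0.0049,0,5],
    [0,0,-0.2,0.0035,0.0061,0,5],
  ],
)

```text
time: 18.05
tool_pos: [0.607, 0.0843, 0.1618]
ee_rot: [3.141, -0.005, -0.62]
wrist_force: [2.4, -4.3, 1.4]
width: 0.0161
finger_force: 30.1
```

```bash
python3 st.py
```

```text
t 18.05 pos [0.607  0.0843 0.1618] rpy [ 3.141 -0.005 -0.62 ] F [ 2.44 -4.3   1.45] M [-0.688 -0.366  0.328] w 0.0161 ff 30.1
j [ 0.048  0.236  1.287 -0.004  1.615  2.238] r,ang 0.0331 144.7 TAU 0.07 +Mz 0.328
```

apply_moves(
  commands=[
    [0,0,-0.04,0.0008,0.0011,0,5],
    [0,0,-0.08,0.0017,0.0022,0,5],
    [0,0,-0.12,0.0027,0.0033,0,5],
    [0,0,-0.16,0.0036,0.0043,0,5],
    [0,0,-0.2,0.0047,0.0052,0,5],
  ],
)

```text
time: 18.55
tool_pos: [0.6113, 0.0894, 0.1618]
ee_rot: [3.141, -0.005, -0.82]
wrist_force: [0.8, -4.1, 2.2]
width: 0.0159
finger_force: 30.3
```

```bash
python3 st.py
```

```text
t 18.55 pos [0.6113 0.0894 0.1618] rpy [ 3.141 -0.005 -0.82 ] F [ 0.78 -4.11  2.15] M [-0.748 -0.108  0.493] w 0.0159 ff 30.3
j [ 0.056  0.248  1.273 -0.004  1.618  2.446] r,ang 0.0332 133.1 TAU 0.074 +Mz 0.493
```

The torque has risen above running (0.57 against about 0.43), so the jaw has touched the plaque. The last joint is near its limit, so I'll regrasp with a half turn.

apply_moves(
  commands=[
    [0,0,0,0,0,0,40],
    [0,0,0,0,0,0,60],
    [0,0,0,0.001,-0.0015,0,60],
    [0,0,0,0.001,-0.0015,0,60],
    [0,0,0,0.001,-0.0015,0.03,60],
  ],
)

```text
time: 19.05
tool_pos: [0.6084, 0.0898, 0.1851]
ee_rot: [3.133, 0.007, -0.818]
wrist_force: [0.3, -0.6, -1.0]
width: 0.0527
finger_force: 0.0
```

apply_moves(
  commands=[
    [0,0,0,0,0,0.03,60],
    [0,0,0.14,0,0,0.04,60],
    [0,0,0.28,0,0,0.04,60],
    [0,0,0.42,0,0,0.04,60],
    [0,0,0.56,0,0,0.04,60],
  ],
)

```text
time: 19.55
tool_pos: [0.6112, 0.09, 0.2306]
ee_rot: [-3.141, 0.0, -0.252]
wrist_force: [0.6, 0.2, 0.8]
width: 0.0566
finger_force: 0.0
```

apply_moves(
  commands=[
    [0,0,0.14,0,0,0,60],
    [0,0,0.28,0,0,0,60],
    [0,0,0.42,0,0,0,60],
    [0,0,0.56,0,0,0,60],
    [0,0,0.7,0,0,0,60],
  ],
)

```text
time: 20.05
tool_pos: [0.6111, 0.09, 0.2303]
ee_rot: [-3.141, 0.0, 0.448]
wrist_force: [-0.4, 0.9, 0.3]
width: 0.0565
finger_force: 0.0
```

apply_moves(
  commands=[
    [0,0,0.14,0,0,0,60],
    [0,0,0.28,0,0,0,60],
    [0,0,0.42,0,0,0,60],
    [0,0,0.56,0,0,0,60],
    [0,0,0.7,0,0,0,60],
  ],
)

```text
time: 20.55
tool_pos: [0.6111, 0.09, 0.2303]
ee_rot: [-3.141, -0.0, 1.148]
wrist_force: [-0.2, 0.2, 1.4]
width: 0.0562
finger_force: 0.0
```

apply_moves(
  commands=[
    [0,0,0.14,0,0,0,60],
    [0,0,0.28,0,0,0,60],
    [0,0,0.42,0,0,0,60],
    [0,0,0.56,0,0,0,60],
    [0,0,0.7,0,0,0,60],
  ],
)

```text
time: 21.05
tool_pos: [0.6111, 0.09, 0.2304]
ee_rot: [-3.141, -0.0, 1.848]
wrist_force: [0.0, -1.1, 0.8]
width: 0.0564
finger_force: 0.0
```

apply_moves(
  commands=[
    [0,0,0.14,0,0,0,60],
    [0,0,0.28,0,0,0,60],
    [0,0,0.42,0,0,0,60],
    [0,0,0.48,0,0,0,60],
    [0,0,0.48,0,0,0,60],
  ],
)

```text
time: 21.55
tool_pos: [0.6112, 0.0899, 0.2304]
ee_rot: [-3.142, -0.0, 2.322]
wrist_force: [0.1, -1.0, 0.1]
width: 0.0563
finger_force: 0.0
```

```bash
python3 st.py; python3 - <<'E'
from h import *
for c in("top","scene"):
    s=snapshot(c)
    for d in masks_of(c,"handle_grip")[:1]:
        ys,xs=np.nonzero(d["mask"]);P=np.array([ray(s,(x,y),.181)[:2] for x,y in zip(xs,ys)])
        print(c,d["score"],P.mean(0).round(4),cv2.minAreaRect((P*1000).astype(np.float32)))
E
```

```text
t 21.55 pos [0.6112 0.0899 0.2304] rpy [-3.142 -0.     2.322] F [ 0.05 -1.04  0.14] M [-0.018 -0.126  0.033] w 0.0563 ff 0.0
j [ 0.054  0.237  1.151  0.     1.754 -0.697] r,ang 0.0337 132.7 TAU 0.022 +Mz 0.033
top 0.52 [0.6568 0.0398] ((656.8770751953125, 39.95684051513672), (13.988993644714355, 29.574615478515625), 47.308292388916016)
scene 0.6 [0.6371 0.0634] ((636.71484375, 64.15264129638672), (17.147090911865234, 108.37220001220703), 45.251182556152344)
```

apply_moves(
  commands=[
    [0,0,0,0,0,-0.03,60],
    [0,0,0,0,0,-0.055,60],
    [0,0,0,0,0,-0.07,60],
    [0,0,0,0,0,-0.07,40],
    [0,0,0,0,0,-0.07,40],
  ],
)

```text
time: 22.25
tool_pos: [0.6115, 0.0898, 0.1611]
ee_rot: [3.141, 0.0, 2.322]
wrist_force: [-0.1, 0.3, 0.2]
width: 0.0436
finger_force: 0.0
```

apply_moves(
  commands=[
    [0,0,0,0,0,0,25],
    [0,0,0,0,0,0,10],
    [0,0,0,0,0,0,5],
    [0,0,0,0,0,0,5],
    [0,0,0,0,0,0,5],
  ],
)

```text
time: 22.75
tool_pos: [0.6114, 0.0895, 0.1615]
ee_rot: [3.141, 0.001, 2.322]
wrist_force: [-0.9, -1.4, 3.3]
width: 0.0158
finger_force: 30.0
```

```bash
python3 st.py; python3 arc.py .6112 .0899 .02 5
```

```text
t 22.75 pos [0.6114 0.0895 0.1615] rpy [3.141e+00 1.000e-03 2.322e+00] F [-0.94 -1.37  3.27] M [-0.243  0.155  0.324] w 0.0158 ff 30.0
j [ 5.400e-02  2.490e-01  1.271e+00 -1.000e-03  1.620e+00 -6.970e-01] r,ang 0.0332 132.9 TAU 0.054 +Mz 0.324
-0.02 [0.0005 0.0005] -0.04 [0.001  0.0009] -0.06 [0.0015 0.0013] -0.08 [0.002  0.0017] -0.1 [0.0026 0.0022] -> [0.6138 0.0921]
-0.02 [0.0005 0.0004] -0.04 [0.0011 0.0008] -0.06 [0.0016 0.0012] -0.08 [0.0022 0.0015] -0.1 [0.0028 0.0019] -> [0.6166 0.0939]
-0.02 [0.0006 0.0003] -0.04 [0.0012 0.0007] -0.06 [0.0018 0.001 ] -0.08 [0.0024 0.0013] -0.1 [0.003  0.0016] -> [0.6195 0.0955]
-0.02 [0.0006 0.0003] -0.04 [0.0012 0.0006] -0.06 [0.0018 0.0008] -0.08 [0.0025 0.0011] -0.1 [0.0031 0.0013] -> [0.6226 0.0968]
-0.02 [0.0006 0.0002] -0.04 [0.0013 0.0004] -0.06 [0.0019 0.0006] -0.08 [0.0026 0.0008] -0.1 [0.0032 0.001 ] -> [0.6258 0.0978]
```

apply_moves(
  commands=[
    [0,0,-0.02,0.0005,0.0005,0,5],
    [0,0,-0.04,0.001,0.0009,0,5],
    [0,0,-0.06,0.0015,0.0013,0,5],
    [0,0,-0.06,0.0015,0.0013,0,5],
    [0,0,-0.06,0.0015,0.0013,0,5],
  ],
)

```text
time: 23.25
tool_pos: [0.6127, 0.0907, 0.1615]
ee_rot: [-3.141, 0.001, 2.261]
wrist_force: [-2.5, -1.0, 5.6]
width: 0.0157
finger_force: 30.2
```

```bash
python3 st.py
```

```text
t 23.25 pos [0.6127 0.0907 0.1615] rpy [-3.141e+00  1.000e-03  2.261e+00] F [-2.47 -0.96  5.57] M [-0.446  0.403  0.381] w 0.0157 ff 30.2
j [ 5.600e-02  2.530e-01  1.267e+00 -1.000e-03  1.621e+00 -6.340e-01] r,ang 0.0332 129.9 TAU 0.084 +Mz 0.381
```

apply_moves(
  commands=[
    [0,0,-0.02,0.0005,0.0004,0,5],
    [0,0,-0.04,0.0011,0.0008,0,5],
    [0,0,-0.06,0.0016,0.0012,0,5],
    [0,0,-0.08,0.0022,0.0015,0,5],
    [0,0,-0.1,0.0028,0.0019,0,5],
  ],
)

```text
time: 23.75
tool_pos: [0.6151, 0.0927, 0.1615]
ee_rot: [-3.141, 0.0, 2.161]
wrist_force: [-4.0, -1.8, 4.7]
width: 0.0162
finger_force: 30.4
```

```bash
python3 st.py
```

```text
t 23.75 pos [0.6151 0.0927 0.1615] rpy [-3.141  0.     2.161] F [-4.01 -1.81  4.66] M [-0.493  0.61   0.48 ] w 0.0162 ff 30.4
j [ 5.900e-02  2.600e-01  1.259e+00 -1.000e-03  1.623e+00 -5.310e-01] r,ang 0.0334 124.5 TAU 0.144 +Mz 0.48
```

apply_moves(
  commands=[
    [0,0,-0.02,0.0006,0.0003,0,5],
    [0,0,-0.04,0.0012,0.0007,0,5],
    [0,0,-0.06,0.0018,0.001,0,5],
    [0,0,-0.07,0.0021,0.0012,0,5],
    [0,0,-0.08,0.0024,0.0013,0,5],
  ],
)

```text
time: 24.25
tool_pos: [0.6172, 0.0941, 0.1615]
ee_rot: [-3.14, -0.0, 2.081]
wrist_force: [-4.5, -1.7, 7.0]
width: 0.0161
finger_force: 30.6
```

```bash
python3 st.py
```

```text
t 24.25 pos [0.6172 0.0941 0.1615] rpy [-3.14  -0.     2.081] F [-4.46 -1.71  6.99] M [-0.384  0.689  0.515] w 0.0161 ff 30.6
j [ 0.061  0.265  1.252 -0.     1.625 -0.45 ] r,ang 0.0334 120.1 TAU 0.158 +Mz 0.515
```

apply_moves(
  commands=[
    [0,0,-0.01,0.0003,0.0001,0,5],
    [0,0,-0.02,0.0006,0.0003,0,5],
    [0,0,-0.03,0.0009,0.0004,0,5],
    [0,0,-0.04,0.0012,0.0005,0,5],
    [0,0,-0.05,0.0015,0.0006,0,5],
  ],
)

```text
time: 24.75
tool_pos: [0.6186, 0.0949, 0.1615]
ee_rot: [-3.14, -0.0, 2.032]
wrist_force: [-4.3, -0.1, 6.2]
width: 0.0163
finger_force: 30.7
```

```bash
python3 st.py
```

```text
t 24.75 pos [0.6186 0.0949 0.1615] rpy [-3.14  -0.     2.032] F [-4.32 -0.06  6.16] M [-0.342  0.77   0.622] w 0.0163 ff 30.7
j [ 0.062  0.269  1.248 -0.     1.626 -0.399] r,ang 0.0335 117.3 TAU 0.13 +Mz 0.622
```

Torque is 0.75 N m, about 0.30 above running, which is the target. I'll let go and retreat.

apply_moves(
  commands=[
    [0,0,0,0,0,0,40],
    [0,0,0,0,0,0,60],
    [0,0,0,0,0,0,60],
    [0,0,0,0,0,0,60],
    [0,0,0,0,0,0.03,60],
  ],
)

```text
time: 25.25
tool_pos: [0.6168, 0.0948, 0.1848]
ee_rot: [-3.131, -0.005, 2.032]
wrist_force: [0.5, 0.1, -0.8]
width: 0.0528
finger_force: 0.0
```

apply_moves(
  commands=[
    [0,0,0,0,0,0.04,60],
    [0,0,0,-0.03,0,0.08,60],
    [0,0,0,-0.07,0,0.09,60],
    [0,0,0,-0.11,-0.02,0.09,60],
    [0,0,0,-0.15,-0.05,0.09,60],
  ],
)

```text
time: 25.75
tool_pos: [0.4684, 0.0454, 0.2811]
ee_rot: [3.14, 0.001, 2.035]
wrist_force: [0.1, -1.1, 0.2]
width: 0.0563
finger_force: 0.0
```

apply_moves(
  commands=[
    [0,0,0,-0.04,-0.03,0,60],
    [0,0,0,-0.08,-0.06,0,60],
    [0,0,0,-0.1,-0.09,0,60],
    [0,0,0,-0.1,-0.09,0,60],
    [0,0,0,-0.1,-0.09,0,60],
  ],
)

```text
time: 26.25
tool_pos: [0.3695, -0.0453, 0.2807]
ee_rot: [3.14, 0.0, 2.03]
wrist_force: [-0.2, -0.7, -0.2]
width: 0.0563
finger_force: 0.0
```

```bash
python3 st.py; python3 - <<'E'
from h import *
C=[]
for c,cr,k in(("top",(225,170,305,270),5),("scene",(335,210,435,310),4)):
    im=cv2.cvtColor(snapshot(c)["pixels"],cv2.COLOR_RGB2BGR)[cr[1]:cr[3],cr[0]:cr[2]]
    im=cv2.resize(im,None,fx=k,fy=k,interpolation=cv2.INTER_CUBIC); C.append(cv2.copyMakeBorder(im,0,500-im.shape[0],0,0,cv2.BORDER_CONSTANT))
cv2.imwrite("pics/fin.png",np.hstack(C))
E
```

```text
t 26.25 pos [ 0.3695 -0.0453  0.2807] rpy [3.14 0.   2.03] F [-0.2  -0.72 -0.15] M [-0.004 -0.105  0.021] w 0.0563 ff 0.0
j [-2.750e-01 -3.170e-01  1.586e+00  1.000e-03  1.870e+00 -7.340e-01] r,ang 0.2866 -157.3 TAU 0.17 +Mz 0.021
```

View pics/fin.png

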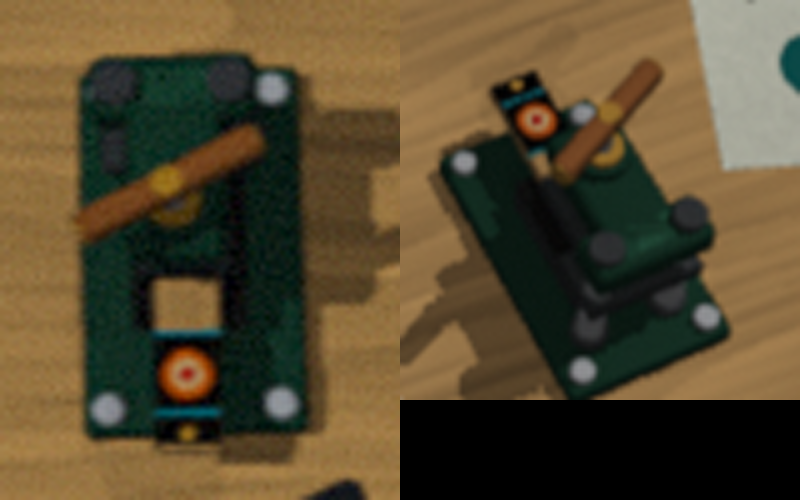

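The final view shows the plaque unmoved, straight and centred in the vise (top columns 153–221, end at row ~443). The handle is turned and the robot is clear, so I'll hand the job in.

```bash
python3 -c "
from bench import *
print(close_job())"
```

```text
the job is handed in; nothing more can be done
None
```

The plaque is in the vise, home against the back stop, straight and centred with its painted end out; I tightened the jaw to about 0.30 N m above running torque, let go, and handed the job in at about 26 s.

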